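# Clamp a V-block in a cam fixture with the hex key that fits

## Robot

A 7-joint arm with a two-finger parallel gripper is mounted at the origin on a cart in front of the work surface, level with it; the furniture and walls round the work are solid. World frame = base frame: x ahead of the robot, y to its left, z up, the work surface at z = 0. Lengths are in m, angles in rad, forces in N, time in s.
With the tool pointing down it reaches from about 0.35 to 0.9 m from the base axis. Payload 19.9 kg.
Tool frame: the origin (TCP) lies at the very end of the fingers, on their centre line; the grasp point (between the pads) lies 19 mm behind it; z points along the fingers, y is the line along which they close (so a half turn about z gives the same grasp; the last joint's range is limited). The gripper opens to 85 mm and grips with 20 to 120 N. Pads are 22 mm wide; open, the fingers measure 114 mm over their backs; the gripper's body (76 mm by 85 mm) begins 54 mm behind the grasp point. The pads swing forward as they close: fully open they stand 13 mm farther back than shut.
Start: joints at [-1.385, 0.417, -0.01, 1.614, 0.005, 1.111, -0.053], TCP at [0.141, 0.609, 0.209] pointing down, gripper open.
Joint ranges: [-2.81, 2.81], [-0.39, 2.02], [-1.27, 1.25], [0.06, 2.57], [-1.19, 4.33], [0.19, 2], [-2.82, 2.82]. Speed limits (rad/s): [1.89, 1.89, 2.39, 2.39, 3.01, 3.01, 3.01].

## Interface

Orientations are given as a unit quaternion [w, x, y, z].
In Python, from rig import env gives the robot as it stands. Calls block until the motion is done:
- env.goto(position, orientation): joint-space move of the TCP to a pose.
- env.line_to(position, rate=0.15, ori=None): straight line of the TCP; ori=None keeps the orientation; rate is the mean speed in m/s.
- env.movej(angles): joint-space move.
- env.command_gripper(opening): finger opening in m; the grip force is fixed at half the most; returns when the fingers have stopped.
- env.dwell(seconds).
- env.solve_ik(position, orientation): joint angles nearest the present ones, or None.
- env.get_state(): the state.
- env.camera(name): name is "scene" or "top"; returns a dict with "pixels" (420x560x3 uint8, red, green, blue), "K" (3x3 intrinsics, pixels), "R" (3x3) and "t" (3): a world point X has camera coordinates R X + t. Camera axes: x right, y down, z forward; pixel columns grow to the right and rows downward; lengths in m; the calibration is good to about 2 mm. A picture is of the moment at which its call begins. There is no depth.
A pose or a line that the arm cannot do raises env.IKError and nothing moves.
- env.job_done(): hands the job in; it is judged then, once.
The state is a dict: "time": time; "joint_positions": joint angles; "joint_velocities": joint speeds; "joint_efforts": joint torques, N m; "tool_pos": TCP position; "ee_rot": TCP orientation; "force": force on the tool from outside, world axes, zero at the start; "moment": the same for the moment, N m; "width": finger opening in m; "gripper_force": force on a finger pad.
Only numpy, scipy, OpenCV 4.12 (cv2) and the standard library are available. Lean on these libraries where they do the work, as an engineer would, in place of code of your own. Each camera call takes 0.05 s, during which the arm holds its last target. There are 200 camera calls.

## Task

Stand the V-block on the base of the cam fixture, midway along the fixed rail and with its end faces towards rail and side jaw. Take the one T-handle hex key that fits the cam's recessed socket (the 14 mm key, the biggest) from the stand, push it fully home before you turn it, then turn it clockwise until the jaw holds the V-block firmly and squarely against the rail. Pull the key straight out and put it back upright in its empty hole in the stand, all the way down, without disturbing the other keys or the things lying about.

Things in the scene. Friction and masses are not known exactly. Their poses are not given: they have to be found in the camera images.
- v_block: Loose grey steel V-block, 45 mm long (its x) x 40 mm wide (its y) x 30 mm high, about 0.3 kg, standing with its V-groove up and running along x. Origin: centre of its underside. The same after half a turn. Grasp it across the 40 mm (plain sides, solid over the full height); the fixture clamps its 45 mm length.
- cam_fixture: Fixture screwed to the bench (place and yaw vary). Origin: centre of the underside of its flat base, 140 (x) x 84 (y) x 10 mm. Fixed rail at the +x end: 16 x 70 mm, top z = 28 mm, clamping face at x = +44 mm. Dark cam housing at the -x end: 40 x 56 mm, centred at x = -39.5 mm, top z = 36 mm. The side jaw is between. The gap is open at both sides in y; rail and jaw have 4 mm chamfers on top.
- side_jaw: The fixture's steel jaw, 14 mm thick in x, 40 mm wide in y, top z = 26 mm; it slides along the fixture's x, 3 mm towards the rail per radian of clamp_cam. Origin: the fixture's origin when clamp_cam = 0; its clamping face is 4.6 mm to -x of its origin. The gap to the rail is 48.6 mm less 3 mm per radian.
- block_seat (a point): Point on the top of the fixture's base (fixture x = +21.5 mm, y = 0, z = 10 mm): the V-block's origin lies here when it is centred along the rail and touches it. Axes as the fixture's. Put down 1 or 2 mm off the rail (to -x), it clears both sides, and the jaw will push it home.
- clamp_cam (a joint): Angle of the cam (rad): 0 fully open, at most 1.75, growing as it turns clockwise seen from above. It starts at 0.1 to 0.35 and stays where it is left (friction 0.12 N m). The jaw meets a V-block that touches the rail at 1.2; the cam then stiffens, and it is firm at about 1.35, where it hardly follows the key any more.
- socket_floor (a point): Floor centre of the cam's hexagon socket, on the cam's upright axis (fixture x = -39.5, y = 0, z = 16 mm), turning with the cam. Socket 15.1 mm across flats, 12 mm deep, below a round well 27 mm wide, 8 mm deep in the housing's top. Its corners lie along this point's x and every 60 degrees from it (point yaw = fixture yaw less clamp_cam). A 14 mm key has about 9 degrees of play either way.
- key_14: Loose T-handle hex key, 14 mm across flats, the biggest: black handle bar 104 mm long (its x), 24 mm thick, 24 mm high, on a round boss (24 mm wide, 14 mm long) over a dark hexagon shaft 58 mm long, its foot chamfered 2.4 mm. Origin: centre of the shaft's tip, z up to the handle; two corners of the shaft lie along x. 0.38 kg. It hangs upright in the stand on its boss.
- key_14_tip (a point): Centre of the tip of key_14 (the body's origin). When it is fully home it meets socket_floor.
- key_14_handle (a point): Centre of the handle bar of key_14, 84 mm above the tip: pinch the bar here across its 24 mm thickness (the key's y).
- key_12: Loose T-handle key, 12 mm across flats, handle 88 x 22 x 22 mm, shaft 54 mm below the boss; origin at the tip. Too small for the socket. Leave it in the stand.
- key_10: Loose T-handle key, 10 mm across flats, handle 74 x 20 x 20 mm, shaft 48 mm below the boss; origin at the tip. Too small for the socket. Leave it in the stand.
- key_stand: Grey folded sheet stand fixed to the bench (place and yaw vary), 60 (x) x 196 (y) mm, feet 224 mm over y; top plate 6 mm thick, top at z = 66 mm, three 19 mm holes 66 mm apart along its y. Origin: centre of its underside. Which key hangs where varies; handles lie about along its x. A hung key_14 has its tip 8 mm and its handle's centre 92 mm above the bench.
- stand_hole0 (a point): Mouth centre (top of the plate) of the stand's hole at y = -66 mm.
- stand_hole1 (a point): Mouth centre of the stand's middle hole.
- stand_hole2 (a point): Mouth centre of the stand's hole at y = +66 mm.
- dial_gauge: Bystander: round dial gauge lying on its back, 94 x 58 x 22 mm. Leave it where it is.
- parallel: Bystander: thin steel parallel lying on the bench, 9 x 80 x 16 mm high. Leave it where it is.
- setting_ring: Bystander: flat steel setting ring, 60 mm across, 14 mm high. Leave it where it is.
- hex_nut: Bystander: dark hexagon nut, 28 x 24 x 13 mm. Leave it where it is.
- spanner: Bystander: open-ended spanner lying flat, 37 x 134 x 9 mm. Leave it where it is.
- screwdriver: Bystander: flat screwdriver lying down, 24 x 195 x 22 mm. Leave it where it is.
Not all that is in view belongs to the job. What is shaped like the v_block but green, pink or yellow is not meant.

How it is judged:
By the outcome, as a careful person would: the job done as asked, in the order asked, and still so for the second after the job is handed in, with the robot touching nothing.
It also fails if it takes over 72 s, if anything falls off the work surface, if the arm or the gripper's body presses on something with over 40 N, if the wrist force passes 120 N, or if a joint passes its speed limit or range.

## Working session

There is one attempt and no reset: what is moved stays moved. The work goes in short steps, each a Python script; the robot and the scene stay as the last script left them, time stands still between calls to the robot, and variables do not carry over. Pictures are saved under pics/ and viewed, at most 10 in all, crops included, and the job is handed in when it is done.

```bash
ls; mkdir -p pics
python3 - <<'E'
from rig import env
import cv2,numpy as np
for n in("scene","top"):
    c=env.camera(n); cv2.imwrite(f"pics/{n}0.png",cv2.cvtColor(c["pixels"],cv2.COLOR_RGB2BGR)); np.savez(f"pics/{n}0.npz",**c)
    print(n,c["K"].tolist(),np.round(c["R"],4).tolist(),np.round(c["t"],4).tolist(),(-c["R"].T@c["t"]).round(3))
s=env.get_state();print(s["time"],s["tool_pos"],s["ee_rot"],s["width"],s["force"])
E
```

```text
pics
scene [[406.17686743611154, 0.0, 281.2438323018944], [0.0, 406.17686743611154, 211.9896498015748], [0.0, 0.0, 1.0]] [[0.7731, -0.6341, -0.0151], [-0.4654, -0.5509, -0.6928], [0.431, 0.5426, -0.721]] [-0.4359, 0.3047, 0.9198] [ 0.082 -0.608  0.868]
top [[510.38494736203853, 0.0, 285.3699425914419], [0.0, 510.38494736203853, 218.57970064808703], [0.0, 0.0, 1.0]] [[0.0168, -0.9998, -0.011], [-0.9875, -0.0149, -0.1571], [0.1569, 0.0135, -0.9875]] [-0.0138, 0.5629, 1.2764] [ 0.356 -0.023  1.349]
0.1 [0.14107842 0.60850599 0.20851501] [-3.98406412e-05  1.13669840e-01  9.93518413e-01 -5.73755351e-04] 0.08496355316069945 [-0.04728389  0.09496334  0.13407456]
```

View pics/top0.png

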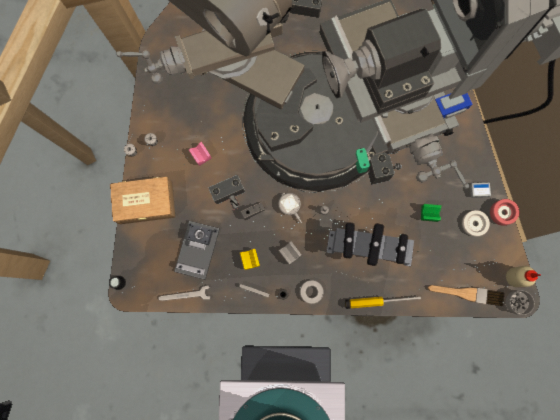

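View pics/scene0.png

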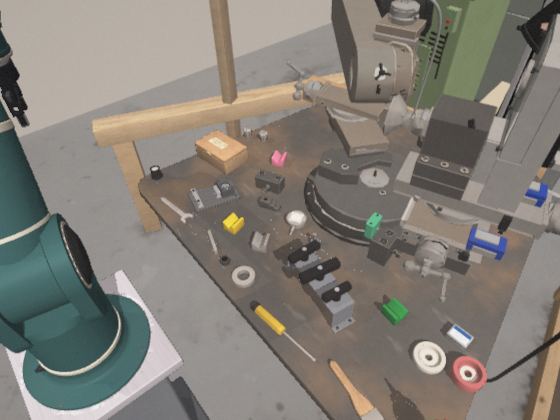

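The top view shows the fixture at about (197,248), a grey V-block at (290,252), and the stand with three keys at (349,240), (376,244) and (403,248). The V-block-shaped candidates are yellow (250,259), pink (200,153), green (431,212), teal (362,158) and grey (290,252). Only the grey one fits the description. I'll confirm with one enlarged crop.

Run:
```python
import cv2,numpy as np
t=cv2.imread("pics/top0.png");s=cv2.imread("pics/scene0.png")
def crop(im,x,y,w,h,W,H):
    c=cv2.resize(im[y:y+h,x:x+w],(W,H),interpolation=cv2.INTER_CUBIC)
    k=W/w
    for i in range((x//10+1)*10,x+w,10): cv2.putText(c,str(i),(int((i-x+.5)*k)-8,8),0,.3,(0,255,255),1);cv2.line(c,(int((i-x+.5)*k),9),(int((i-x+.5)*k),13),(0,255,255),1)
    for j in range((y//10+1)*10,y+h,10): cv2.putText(c,str(j),(0,int((j-y+.5)*k)+3),0,.3,(0,255,255),1);cv2.line(c,(20,int((j-y+.5)*k)),(24,int((j-y+.5)*k)),(0,255,255),1)
    return c
a=np.hstack([crop(t,165,210,80,60,400,300),crop(t,320,210,100,75,400,300)])
b=np.hstack([crop(s,180,170,100,75,400,300),crop(s,270,230,100,75,400,300)])
cv2.imwrite("pics/crop1.png",np.vstack([a,b]))
```

```text
(no output)
```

View pics/crop1.png

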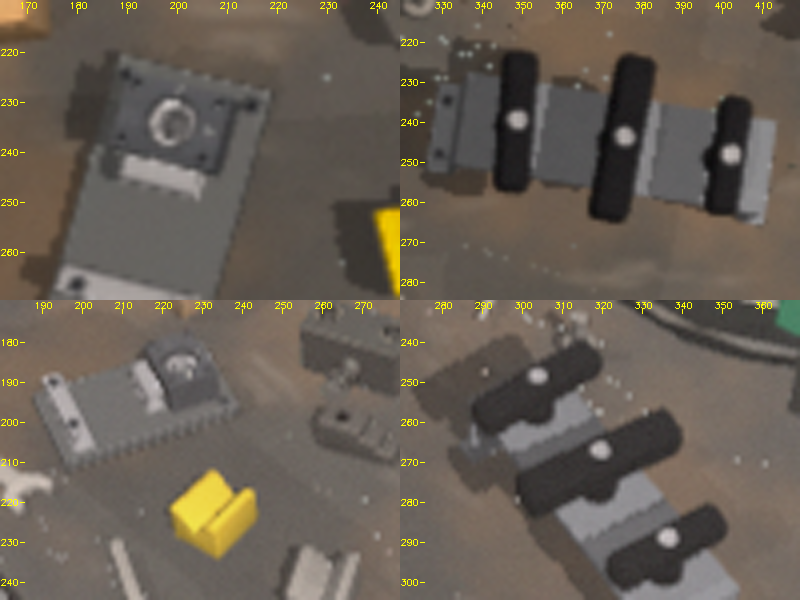

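The crop confirms three keys in the top view. The middle one at (375,243) has the longest handle (about 43 px, against 37 and 29), so it is key_14 in hole1. The fixture has its housing at (205,233) and its rail at the near end. Next I fit the models to edges in both views.

```bash
cat > h.py <<'E'
import cv2,numpy as np
from scipy.optimize import minimize
from itertools import product
def load(tag): return [dict(np.load(f"pics/{n}{tag}.npz")) for n in("top","scene")]
def snap(env,tag,names=("top","scene")):
    r=[]
    for n in names:
        c=env.camera(n);np.savez(f"pics/{n}{tag}.npz",**c);r.append(c)
    return r
def proj(c,X):
    p=(X@c["R"].T+c["t"])@c["K"].T; return p[:,:2]/p[:,2:]
def back(c,uv,z):
    d=c["R"].T@np.linalg.solve(c["K"],[*uv,1.]);o=-c["R"].T@c["t"]; return o+d*(z-o[2])/d[2]
def tri(cs,uvs):
    A=[];b=[]
    for c,uv in zip(cs,uvs):
        d=c["R"].T@np.linalg.solve(c["K"],[*uv,1.]);d/=np.linalg.norm(d);o=-c["R"].T@c["t"]
        P=np.eye(3)-np.outer(d,d);A.append(P);b.append(P@o)
    return np.linalg.lstsq(np.vstack(A),np.hstack(b),rcond=None)[0]
def rect(x0,x1,y0,y1,z): 
    q=[(x0,y0,z),(x1,y0,z),(x1,y1,z),(x0,y1,z)]; return [(q[i],q[(i+1)%4]) for i in range(4)]
def circ(x,y,r,z,n=16):
    a=np.linspace(0,2*np.pi,n+1);q=[(x+r*np.cos(i),y+r*np.sin(i),z) for i in a];return list(zip(q[:-1],q[1:]))
M={"fix":rect(-70,70,-42,42,10)+rect(-59.5,-19.5,-28,28,36)+rect(44,60,-35,35,28)[:0],
   "stand":rect(-30,30,-98,98,66),
   "vb":[((-22.5,s*20,30),(22.5,s*20,30)) for s in(1,-1)]+[((s*22.5,t*20,30),(s*22.5,t*12,30)) for s in(1,-1) for t in (1,-1)],
   "key":[((-48,s*12,s2),(48,s*12,s2)) for s in(1,-1) for s2 in (98,)]+[((s*52,-6,98),(s*52,6,98)) for s in(1,-1)]}
M["vb"]+=[((s*22.5,t*20,0),(s*22.5,t*20,30)) for s in(1,-1) for t in (1,-1)]
def tf(p,X):
    c,s=np.cos(p[2]),np.sin(p[2]);X=np.asarray(X,float)*1e-3
    return np.c_[p[0]+c*X[:,0]-s*X[:,1],p[1]+s*X[:,0]+c*X[:,1],X[:,2]+(p[3] if len(p)>3 else 0)]
def grads(cs,blur):
    g=[]
    for c in cs:
        im=cv2.GaussianBlur(c["pixels"].astype(np.float32),(0,0),blur)
        g.append((cv2.Sobel(im,-1,1,0),cv2.Sobel(im,-1,0,1)))
    return g
def score(p,segs,cs,g):
    tot=0
    for c,(gx,gy) in zip(cs,g):
        for a,b in segs:
            n=max(4,int(np.linalg.norm(np.subtract(b,a))/2))
            X=np.asarray(a)+np.linspace(.03,.97,n)[:,None]*np.subtract(b,a)
            uv=proj(c,tf(p,X)).astype(np.float32);d=uv[-1]-uv[0];L=np.linalg.norm(d)
            if L<.5: continue
            nx,ny=-d[1]/L,d[0]/L
            G=cv2.remap(gx,uv[None,:,:],None,1)[0]*nx+cv2.remap(gy,uv[None,:,:],None,1)[0]*ny
            tot+=L*np.sqrt(np.mean(np.abs(G),0).max())
    return tot
def fit(name,p0,cs,z=False,rng=.012,zr=.0):
    segs=M[name] if isinstance(name,str) else name; p=np.array(p0,float)
    for blur,r,dy in((1.6,rng,.2),(1.,rng/3,.06)):
        g=grads(cs,blur);o=np.linspace(-1,1,7)
        p=max((p+[i*r,j*r,k*dy] for i,j,k in product(o,o,o)),key=lambda q:score(q,segs,cs,g))
    g=grads(cs,.8); p=np.r_[p,0.] if z else p
    s=np.array([.002,.002,.02,.003])[:len(p)]
    sim=np.vstack([p]+[p+np.eye(len(p))[i]*s for i in range(len(p))])
    r=minimize(lambda q:-score(q,segs,cs,g),p,method="Nelder-Mead",options=dict(initial_simplex=sim,xatol=1e-5,fatol=1e-3))
    return r.x,-r.fun
def overlay(cs,items,boxes,W=400):
    out=[]
    for c,(x,y,w,h) in boxes:
        k=W/w;im=cv2.resize(cv2.cvtColor(cs[c]["pixels"],cv2.COLOR_RGB2BGR)[y:y+h,x:x+w],(W,int(h*k)),interpolation=cv2.INTER_CUBIC)
        for nm,p,col in items:
            for a,b in (M[nm] if isinstance(nm,str) else nm):
                q=((proj(cs[c],tf(p,[a,b]))-[x,y]+.5)*k).astype(int); cv2.line(im,tuple(map(int,q[0])),tuple(map(int,q[1])),col,1)
        out.append(im)
    return out
E
cat > m1.py <<'E'
from h import *
cs=load(0)
I={"fix":(197,247,.015,2.94),"stand":(372,243,.066,0.),"vb":(290,252,.03,.4),"key":(375.5,243,.1,-.1)}
print("cap",tri(cs,[(375.3,243),(319.3,267)]).round(4))
items=[]
for n,(u,v,z,yaw) in I.items():
    x=back(cs[0],(u,v),z); ys=[yaw] if n!="vb" else np.arange(0,3.14,.3)
    p,s=max((fit(n,(x[0],x[1],y),cs) for y in ys),key=lambda r:r[1])
    p4,s4=fit(n,p,cs,z=True,rng=.003)
    print(n,p.round(4),round(s),"free z",p4.round(4),round(s4)); items.append((n,p,(0,0,255)))
    pt,_=fit(n,p,cs[:1],rng=.003);print("   top only",pt.round(4))
B=[(0,(160,215,80,60)),(0,(320,210,100,75)),(0,(270,235,40,30)),(1,(180,170,80,60)),(1,(270,230,100,75)),(1,(240,220,40,30))]
o=[cv2.resize(i,(266,200)) for i in overlay(cs,items,B,800)]
cv2.imwrite("pics/ov1.png",np.vstack([np.hstack(o[:3]),np.hstack(o[3:])]))
E
time python3 m1.py
```

```text
cap [ 0.4954 -0.226   0.1041]
fix [0.4821 0.2291 2.9107] 3130 free z [ 4.8240e-01  2.2940e-01  2.9078e+00 -1.6000e-03] 3137
   top only [0.4821 0.2291 2.9122]
stand [ 0.4947 -0.2285 -0.1475] 2986 free z [ 4.948e-01 -2.282e-01 -1.471e-01 -2.000e-04] 2985
   top only [ 0.4923 -0.2285 -0.1639]
vb [ 0.4772 -0.0174  0.7015] 1309 free z [ 0.477  -0.0175  0.7018  0.0013] 1313
   top only [ 0.4775 -0.0176  0.6808]
key [ 0.4942 -0.2277 -0.2008] 1812 free z [ 0.495  -0.2279 -0.1967 -0.0054] 1896
   top only [ 0.4946 -0.227  -0.1959]
real	1m13.495s
user	1m11.907s
sys	0m1.030s
```

View pics/ov1.png

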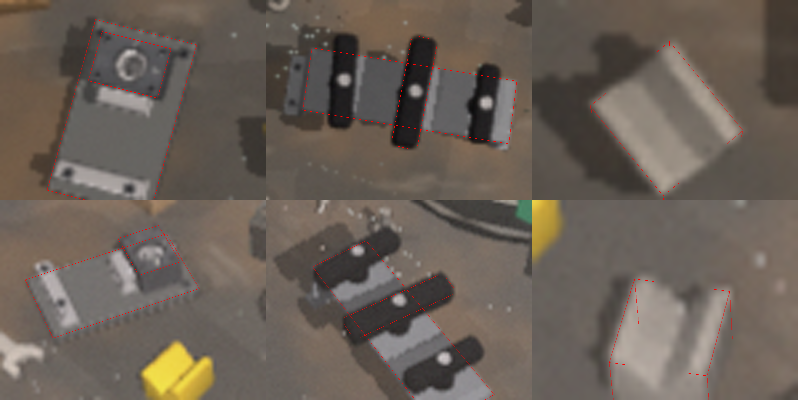

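The fits agree in both views, including the free heights, which came within a few mm. The grey block's groove runs along its fitted x axis. Next I check which wrist angles are reachable at each place.

```bash
cat > r.py <<'E'
import numpy as np
from rig import env
from h import *
FX=np.array([.4821,.2291,2.911]);VB=np.array([.4772,-.0174,.70]);KEY=np.array([.4946,-.2277,-.198])
def q(th): return [0,np.cos(th/2),np.sin(th/2),0]
def fx(x,y): return tf(FX,[(x,y,0)])[0,:2]
def st(m=""):
    s=env.get_state();print(m,"t%.1f"%s["time"],np.round(s["tool_pos"],4),"F",np.round(s["force"],1),"Mz %.2f"%s["moment"][2],"w%.4f g%.0f"%(s["width"],s["gripper_force"]),flush=True);return s
E
python3 - <<'E'
from r import *
ax=fx(-39.5,0);seat=fx(20.3,0);print(ax,seat)
for nm,p,z in(("vb",VB[:2],.003),("seat",seat,.013),("key",KEY[:2],.075),("cam",ax,.09)):
    o=[]
    for th in np.arange(-3.1,3.15,.4):
        j=env.solve_ik([*p,z],q(th)); o.append((round(th,1),None if j is None else round(float(j[6]),2)))
    print(nm,o, None if j is None else np.round(j,2))
E
```

```text
[0.52055448 0.2200721 ] [0.46233732 0.23373966]
vb [(np.float64(-3.1), 1.94), (np.float64(-2.7), 2.25), (np.float64(-2.3), 2.58), (np.float64(-1.9), 2.1), (np.float64(-1.5), -2.19), (np.float64(-1.1), -1.79), (np.float64(-0.7), -1.39), (np.float64(-0.3), -0.99), (np.float64(0.1), -0.87), (np.float64(0.5), -0.57), (np.float64(0.9), -0.18), (np.float64(1.3), 0.2), (np.float64(1.7), 0.59), (np.float64(2.1), 1.0), (np.float64(2.5), 1.4), (np.float64(2.9), 1.73)] [-0.45  0.54  0.51  2.13 -0.47  0.59  1.73]
seat [(np.float64(-3.1), 1.21), (np.float64(-2.7), 1.54), (np.float64(-2.3), 1.87), (np.float64(-1.9), 2.23), (np.float64(-1.5), 2.57), (np.float64(-1.1), -2.35), (np.float64(-0.7), -1.95), (np.float64(-0.3), -1.55), (np.float64(0.1), -1.58), (np.float64(0.5), -1.23), (np.float64(0.9), -0.84), (np.float64(1.3), -0.43), (np.float64(1.7), -0.08), (np.float64(2.1), 0.27), (np.float64(2.5), 0.62), (np.float64(2.9), 0.97)] [-0.71  0.52  0.22  2.02 -0.19  0.62  0.97]
key [(np.float64(-3.1), 2.53), (np.float64(-2.7), 2.09), (np.float64(-2.3), 2.39), (np.float64(-1.9), -2.41), (np.float64(-1.5), -2.01), (np.float64(-1.1), -1.61), (np.float64(-0.7), -1.21), (np.float64(-0.3), -0.95), (np.float64(0.1), -0.62), (np.float64(0.5), -0.24), (np.float64(0.9), 0.14), (np.float64(1.3), 0.53), (np.float64(1.7), 0.92), (np.float64(2.1), 1.31), (np.float64(2.5), 1.65), (np.float64(2.9), 2.16)] [-0.22  0.56  0.76  1.94 -0.52  0.84  2.16]
cam [(np.float64(-3.1), 1.28), (np.float64(-2.7), 1.62), (np.float64(-2.3), 1.99), (np.float64(-1.9), 2.35), (np.float64(-1.5), 2.71), (np.float64(-1.1), -2.47), (np.float64(-0.7), -2.07), (np.float64(-0.3), -1.67), (np.float64(0.1), -1.58), (np.float64(0.5), -1.21), (np.float64(0.9), -0.82), (np.float64(1.3), -0.41), (np.float64(1.7), -0.05), (np.float64(2.1), 0.31), (np.float64(2.5), 0.67), (np.float64(2.9), 1.03)] [-0.68  0.47  0.29  1.87 -0.18  0.82  1.03]
```

Run:
```python
from r import *
env.goto([*VB[:2],.10],q(VB[2])); st("hover")
env.line_to([*VB[:2],.004],rate=.12); st("down")
env.command_gripper(.0); st("grip")
env.line_to([*VB[:2],.09],rate=.15); st("lift")
p=fx(20.2,0); th=FX[2]-np.pi
env.goto([*p,.08],q(th)); st("above")
env.line_to([*p,.045],rate=.12); s=st("near")
cs=snap(env,"1")
B=[(0,(160,205,80,60)),(1,(180,160,80,60))]
M["vbh"]=M["vb"]
d=s["tool_pos"]
cv2.imwrite("pics/ov2.png",np.hstack(overlay(cs,[("fix",FX,(0,0,255)),("vb",[d[0],d[1],th,d[2]-.004],(0,255,0))],B)))
```

```text
hover t2.6 [ 0.4774 -0.0166  0.1   ] F [ 0.1  0.2 -0.5] Mz 0.00 w0.0854 g0
down t3.6 [ 0.4775 -0.0175  0.0045] F [-0.2 -0.6 -0.5] Mz 0.04 w0.0854 g0
grip t4.1 [ 0.4774 -0.0172  0.0046] F [-4.7  2.6 18.4] Mz 0.01 w0.0364 g58
lift t4.9 [ 0.4768 -0.0171  0.0893] F [ 0.1  0.2 -4. ] Mz -0.02 w0.0361 g60
above t6.0 [0.4625 0.2326 0.0797] F [ 0.7  0.1 -3.5] Mz -0.00 w0.0362 g60
near t6.5 [0.4627 0.2329 0.0451] F [ 0.4  0.2 -3. ] Mz -0.06 w0.0362 g60
```

View pics/ov2.png

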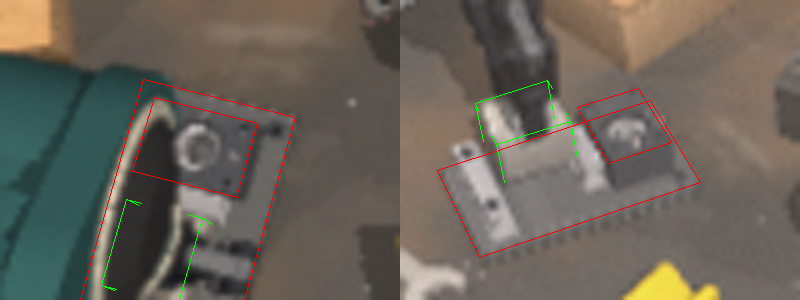

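The scene crop shows the held block at (540,150) matching its predicted outline, lined up in the gap between rail and jaw. I'll lower it now.

Run:
```python
from r import *
p=fx(20.2,0); th=FX[2]-np.pi
for z in (.03,.026,.022,.019,.017,.0155,.014,.013):
    env.line_to([*p,z],rate=.06); s=st("z%.4f"%z)
    if s["force"][2]>12: break
```

```text
z0.0300 t7.0 [0.4623 0.2335 0.0297] F [ 0.8 -0.3 -2.6] Mz -0.04 w0.0363 g60
z0.0260 t7.2 [0.4624 0.2337 0.0259] F [-0.3  1.  -2.7] Mz 0.00 w0.0365 g60
z0.0220 t7.5 [0.4623 0.2337 0.0218] F [-0.2  0.1 -3. ] Mz -0.01 w0.0360 g60
z0.0190 t7.7 [0.4624 0.2337 0.0189] F [ 0.   0.8 -3.9] Mz 0.00 w0.0366 g60
z0.0170 t8.0 [0.4624 0.2337 0.0169] F [ 0.4  0.1 -3.5] Mz -0.01 w0.0363 g60
z0.0155 t8.2 [0.4624 0.2337 0.0154] F [ 0.6 -0.8 -3.4] Mz -0.02 w0.0364 g60
z0.0140 t8.5 [0.4626 0.2339 0.0147] F [-7.2 -0.  16.9] Mz -0.03 w0.0360 g65
```

The block touched down at the expected height (14.7 mm). I'll release it, go to the key and check the block from there.

Run:
```python
from r import *
p=fx(20.2,0); th=FX[2]-np.pi
env.command_gripper(.06); st("rel")
env.line_to([*p,.10],rate=.2)
env.goto([*KEY[:2],.16],q(KEY[2])); env.command_gripper(.046); st("hover key")
cs=snap(env,"2")
pf,_=fit("fix",FX,cs,rng=.003)
vb=np.r_[fx(20.2,0),FX[2]]
Mv=[((a[0],a[1],a[2]+10),(b[0],b[1],b[2]+10)) for a,b in M["vb"][:6]]
pv,_=fit(Mv,vb,cs,rng=.004)
c,s=np.cos(pf[2]),np.sin(pf[2]);d=pv[:2]-pf[:2]
print("fix",pf.round(4),"block rel mm",(1e3*np.array([c*d[0]+s*d[1],-s*d[0]+c*d[1]])).round(2),"dyaw",round(pv[2]-pf[2],3))
cv2.imwrite("pics/ov3.png",np.hstack(overlay(cs,[("fix",pf,(0,0,255)),(Mv,pv,(0,255,0))],[(0,(160,215,80,60)),(1,(180,165,80,60))])))
```

```text
rel t8.8 [0.4625 0.2337 0.014 ] F [-0.2 -0.6  0.1] Mz -0.02 w0.0600 g0
hover key t11.4 [ 0.4948 -0.2272  0.1599] F [-0.2 -0.  -0.6] Mz -0.07 w0.0458 g0
fix [0.4822 0.2294 2.9061] block rel mm [16.99  2.85] dyaw -0.022
```

View pics/ov3.png

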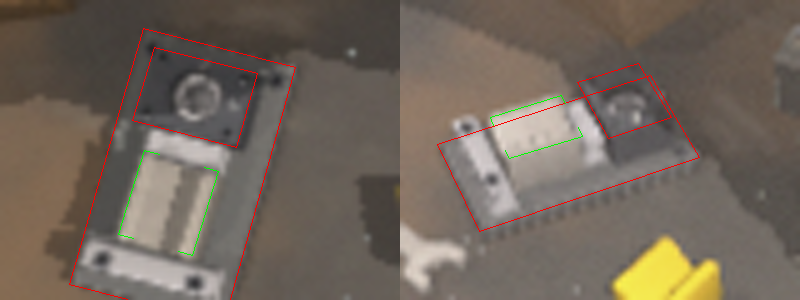

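Run:
```python
from r import *
cs=load(2); P=np.array([.4822,.2293,2.909])
def scan(segf,vals,cc,bl=.8):
    g=grads(cc,bl);s=[score(P,segf(v),cc,g) for v in vals];i=int(np.argmax(s));return vals[i],round(s[i]/np.mean(s),2)
V=np.arange(-8,8.1,.25)
for n,cc in (("top",cs[:1]),("scene",cs[1:])):
    for s in(1,-1):
        print(n,"block side",s,scan(lambda v:[((2,s*20+v,40),(38,s*20+v,40))],V,cc),
         "base side",scan(lambda v:[((-60,s*42+v,10),(36,s*42+v,10))],V,cc),"rail end",scan(lambda v:[((46,s*35+v,28),(58,s*35+v,28))],V,cc),
         "housing side",scan(lambda v:[((-57,s*28+v,36),(-22,s*28+v,36))],V,cc),"jaw",scan(lambda v:[((-16,s*20+v,26),(-8,s*20+v,26))],V,cc))
    print(n,"rail outer x",scan(lambda v:[((60+v,-33,28),(60+v,33,28))],V,cc),"block jaw end",scan(lambda v:[((-2.3+v,-20,40),(-2.3+v,-12,40)),((-2.3+v,20,40),(-2.3+v,12,40))],V,cc),
     "block rail end",scan(lambda v:[((42.7+v,-20,40),(42.7+v,-12,40)),((42.7+v,20,40),(42.7+v,12,40))],V,cc),"housing ends",[scan(lambda v:[((x+v,-27,36),(x+v,27,36))],V,cc) for x in(-59.5,-19.5)],"base end",scan(lambda v:[((-70+v,-40,10),(-70+v,40,10))],V,cc),
     "well",[scan(lambda v:circ(-39.5+v,0,13.5,36),V,cc),scan(lambda v:circ(-39.5,v,13.5,36),V,cc)])
```

```text
top block side 1 (np.float64(3.25), np.float32(1.26)) base side (np.float64(-0.25), np.float32(1.5)) rail end (np.float64(4.0), np.float32(1.22)) housing side (np.float64(5.75), np.float32(1.57)) jaw (np.float64(3.0), np.float32(1.39))
top block side -1 (np.float64(2.25), np.float32(1.58)) base side (np.float64(0.75), np.float32(1.31)) rail end (np.float64(-1.25), np.float32(1.41)) housing side (np.float64(-7.25), np.float32(1.28)) jaw (np.float64(-0.25), np.float32(1.59))
top rail outer x (np.float64(-0.25), np.float32(1.36)) block jaw end (np.float64(-5.25), np.float32(1.47)) block rail end (np.float64(3.5), np.float32(1.43)) housing ends [(np.float64(8.0), np.float32(1.54)), (np.float64(1.5), np.float32(1.54))] base end (np.float64(-0.25), np.float32(1.33)) well [(np.float64(0.25), np.float32(1.28)), (np.float64(1.5), np.float32(1.34))]
scene block side 1 (np.float64(2.5), np.float32(1.14)) base side (np.float64(1.5), np.float32(1.28)) rail end (np.float64(-7.25), np.float32(1.59)) housing side (np.float64(-2.25), np.float32(1.16)) jaw (np.float64(-4.75), np.float32(1.19))
scene block side -1 (np.float64(1.5), np.float32(1.17)) base side (np.float64(-8.0), np.float32(1.29)) rail end (np.float64(-5.25), np.float32(1.3)) housing side (np.float64(8.0), np.float32(1.16)) jaw (np.float64(-3.0), np.float32(1.22))
scene rail outer x (np.float64(-0.75), np.float32(1.34)) block jaw end (np.float64(-2.75), np.float32(1.24)) block rail end (np.float64(-2.25), np.float32(1.26)) housing ends [(np.float64(8.0), np.float32(1.52)), (np.float64(3.5), np.float32(1.53))] base end (np.float64(-1.0), np.float32(1.33)) well [(np.float64(8.0), np.float32(1.29)), (np.float64(8.0), np.float32(1.45))]
```

The block lies within about 1 mm of the rail's midline when measured against the rail and jaw at similar height, and it stands in the gap. Now I take the key.

Run:
```python
from r import *
p=[.495,-.2268]; th=-.198
env.goto([*p,.14],q(th))
env.line_to([*p,.075],rate=.1); st("down")
env.command_gripper(0.); s=st("grip"); print(s["ee_rot"],s["moment"])
np.save("keygrasp.npy",s["tool_pos"])
for z in(.085,.11): env.line_to([*p,z],rate=.1); st("lift")
env.line_to([*p,.165],rate=.15); s=st("up"); print(s["moment"])
```

```text
down t12.6 [ 0.4952 -0.2271  0.0754] F [-0.6  0.5  0.2] Mz -0.06 w0.0459 g0
grip t12.9 [ 0.4955 -0.2268  0.0757] F [-0.6  1.   7.3] Mz -0.01 w0.0218 g58
[-8.30870176e-05  9.95110304e-01 -9.87680103e-02  5.97118581e-04] [ 0.31351657  0.28153632 -0.00668124]
lift t13.2 [ 0.4953 -0.2268  0.0855] F [-0.1  0.6 -4.1] Mz -0.02 w0.0218 g59
lift t13.6 [ 0.4952 -0.2267  0.1103] F [-0.7 -0.5 -4. ] Mz 0.00 w0.0219 g59
up t14.1 [ 0.4949 -0.2263  0.1643] F [ 0.5 -0.3 -3.7] Mz 0.02 w0.0219 g59
[-0.02960277  0.03033117  0.01617178]
```

```bash
cat > ins.py <<'E'
from r import *
th=1.639; a=fx(-39.5,-.7)
env.line_to([.495,-.2268,.2],rate=.2)
env.goto([*a,.2],q(th)); env.line_to([*a,.112],rate=.15); s=st("over")
f0=s["force"].copy()
for z in np.arange(.107,.0835,-.0025):
    env.line_to([*a,z],rate=.05); s=st("z%.4f"%z)
    if s["force"][2]-f0[2]>9: break
cs=snap(env,"3")
E
python3 ins.py
```

```text
over t16.8 [0.5213 0.2205 0.1127] F [-0.3 -0.3 -3.3] Mz 0.03 w0.0215 g59
z0.1070 t17.0 [0.5208 0.2209 0.1072] F [ 0.5 -0.5 -3.6] Mz -0.04 w0.0218 g59
z0.1045 t17.3 [0.5207 0.2208 0.1045] F [-0.9 -0.7 -3.5] Mz -0.10 w0.0218 g59
z0.1020 t17.5 [0.5206 0.2207 0.1019] F [-0.3 -0.4 -4. ] Mz -0.04 w0.0217 g59
z0.0995 t17.8 [0.5206 0.2207 0.0993] F [-0.1  0.5 -4.2] Mz 0.02 w0.0214 g59
z0.0970 t18.0 [0.5206 0.2207 0.0969] F [-0.  -0.6 -3.8] Mz -0.03 w0.0218 g59
z0.0945 t18.3 [0.5213 0.2208 0.0949] F [-0.2 -0.8  4.5] Mz -0.01 w0.0217 g60
z0.0920 t18.5 [0.5223 0.2211 0.0937] F [-1.8  0.  25.1] Mz 0.03 w0.0221 g63
```

```bash
cat > ins2.py <<'E'
from r import *
s=st("start"); p=s["tool_pos"][:2].copy(); z=.0925
# follow the compliance: re-centre the command on where the chamfer pushes the key, keep light pressure
for i in range(14):
    z=max(s["tool_pos"][2]-.0012,.0825)
    env.line_to([*p,z],rate=.04); s=st("%d"%i)
    if s["tool_pos"][2]<.0845: break
    d=s["tool_pos"][:2]-p; p=p+d*1.2
E
python3 ins2.py
```

```text
start t18.6 [0.5223 0.2211 0.0937] F [-2.8 -1.  25.4] Mz -0.00 w0.0221 g63
0 t18.9 [0.5232 0.2213 0.0938] F [-4.8  0.3 21.3] Mz 0.04 w0.0219 g62
1 t19.1 [0.5238 0.2216 0.0937] F [-6.4 -1.  21.1] Mz 0.02 w0.0220 g62
2 t19.4 [0.5242 0.2218 0.0936] F [-7.  -0.4 21.1] Mz -0.03 w0.0216 g63
3 t19.6 [0.5245 0.222  0.0935] F [-8.5 -0.7 21.7] Mz 0.05 w0.0214 g63
4 t19.9 [0.5247 0.2221 0.0934] F [-8.1 -0.5 22.8] Mz -0.00 w0.0214 g63
5 t20.1 [0.5247 0.2222 0.0921] F [ 0.1  0.1 -4.5] Mz 0.01 w0.0220 g60
6 t20.4 [0.5246 0.2221 0.0906] F [ 0.5  0.7 -3.5] Mz -0.01 w0.0217 g60
7 t20.6 [0.5245 0.222  0.0893] F [ 0.4  0.  -3.4] Mz 0.04 w0.0215 g60
8 t20.9 [0.5245 0.222  0.088 ] F [-0.6  0.7 -3.9] Mz -0.01 w0.0217 g60
9 t21.1 [0.5245 0.222  0.0868] F [-0.5 -0.7 -3.2] Mz -0.03 w0.0219 g60
10 t21.4 [0.5244 0.222  0.0855] F [-0.1  0.6 -3.6] Mz -0.01 w0.0216 g60
11 t21.6 [0.5243 0.222  0.0842] F [-0.4 -0.5 -4.7] Mz -0.00 w0.0217 g60
```

Run:
```python
from r import *
s=st(); p=s["tool_pos"][:2].copy()
for z in (.083,.082,.081,.080):
    env.line_to([*p,z],rate=.04); s=st("z%.4f"%z)
    if s["force"][2]>8: break
print(s["moment"],s["ee_rot"],s["joint_positions"])
cs=snap(env,"4")
o=[cv2.resize(i,(400,300)) for i in overlay(cs,[],[(0,(160,200,100,75)),(1,(190,140,100,75))],400)]
cv2.imwrite("pics/v4.png",np.hstack(o))
```

```text
t21.6 [0.5243 0.222  0.0842] F [-0.4 -0.5 -4.7] Mz -0.00 w0.0217 g60
z0.0830 t21.9 [0.5249 0.2221 0.0836] F [-1.9 -0.5  6.1] Mz 0.00 w0.0217 g61
z0.0820 t22.1 [0.5254 0.2222 0.0833] F [-3.1 -0.3 18.6] Mz 0.02 w0.0218 g63
[-0.15968158  0.99863742  0.01630978] [2.20747512e-04 6.82628656e-01 7.30764534e-01 1.12466748e-03] [-1.13434642  0.66510762  0.92613795  1.87981079 -0.66098407  0.93482061
  0.17338348]
```

View pics/v4.png

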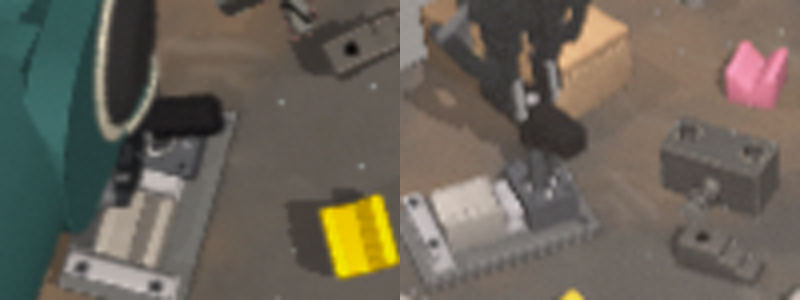

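The key is home: it met the floor at TCP 83.6 mm, against 83.7 mm predicted. The picture shows it in the housing with the handle at (185,115) and the block in place. Now I turn it clockwise in steps, yielding to side forces.

```bash
cat > turn.py <<'E'
from r import *
import sys,json
th0,th1,step,stop=map(float,sys.argv[1:5])
try: P=np.array(json.load(open("p.json")))
except Exception: P=np.array([.5243,.222,.0828])
th=th0
while th>th1+1e-6:
    th=max(th-step,th1)
    env.goto(P,q(th)); s=st("th %.3f"%th)
    P[:2]+=np.clip(s["force"][:2]*1e-4,-.0006,.0006)
    if s["moment"][2]>stop or np.abs(s["force"]).max()>40: print("stop");break
json.dump(list(P),open("p.json","w"))
R=s["ee_rot"];print("actual th",2*np.arctan2(R[2],R[1]),P)
E
python3 turn.py 1.639 1.239 .1 1.5
```

```text
th 1.539 t22.5 [0.525  0.2221 0.0835] F [-2.2 -1.1 10.4] Mz 0.01 w0.0218 g62
th 1.439 t22.7 [0.5249 0.2219 0.0835] F [-0.4 -1.1 10.8] Mz 0.04 w0.0220 g62
th 1.339 t23.0 [0.5248 0.2218 0.0835] F [-0.3 -0.6 11. ] Mz 0.07 w0.0218 g62
th 1.239 t23.2 [0.5248 0.2217 0.0835] F [-1.5  0.3 10. ] Mz 0.05 w0.0216 g62
actual th 1.2395281940385647 [0.52385887 0.22174667 0.0828    ]
```

```bash
python3 turn.py 1.239 .539 .1 1.5; python3 turn.py .539 .039 .05 .6
```

```text
th 1.139 t23.5 [0.5247 0.2217 0.0835] F [-0.7 -1.1 10.4] Mz 0.08 w0.0218 g62
th 1.039 t23.7 [0.5246 0.2215 0.0835] F [-1.9 -1.8 10.9] Mz 0.05 w0.0218 g62
th 0.939 t24.0 [0.5245 0.2213 0.0835] F [-0.5 -0.5 10.3] Mz 0.08 w0.0217 g62
th 0.839 t24.2 [0.5245 0.2213 0.0836] F [-0.6 -0.7  9.5] Mz 0.07 w0.0216 g62
th 0.739 t24.5 [0.5244 0.2211 0.0835] F [ 0.  -1.2 11.6] Mz 0.08 w0.0219 g62
th 0.639 t24.7 [0.5244 0.221  0.0835] F [-1.3 -1.  11.5] Mz 0.08 w0.0215 g62
th 0.539 t25.0 [0.5242 0.2209 0.0836] F [-0.3 -1.9 11.7] Mz -0.01 w0.0217 g62
actual th 0.5394307699225057 [0.52333216 0.2209184  0.0828    ]
th 0.489 t25.2 [0.5241 0.2207 0.0835] F [-2.3 -1.5 10.3] Mz 0.01 w0.0219 g62
th 0.439 t25.5 [0.5239 0.2206 0.0835] F [-0.6 -1.3 10.4] Mz 0.05 w0.0220 g62
th 0.389 t25.7 [0.5239 0.2205 0.0836] F [-0.1 -1.3 10.1] Mz 0.15 w0.0218 g62
th 0.339 t26.0 [0.5238 0.2204 0.0836] F [-1.7 -1.5  9.4] Mz 0.09 w0.0216 g62
th 0.289 t26.2 [0.5237 0.2203 0.0835] F [-0.3 -1.2 10.5] Mz 0.07 w0.0217 g62
th 0.239 t26.5 [0.5236 0.2202 0.0835] F [-0.1 -0.4 10.9] Mz 0.08 w0.0215 g62
th 0.189 t26.7 [0.5236 0.2201 0.0835] F [-0.6 -1.4 11.4] Mz 0.13 w0.0216 g62
th 0.139 t27.0 [0.5235 0.2201 0.0835] F [-1.1 -0.4 10. ] Mz 0.15 w0.0220 g62
th 0.089 t27.2 [0.5234 0.2201 0.0835] F [-0.3 -0.7 10.3] Mz 0.17 w0.0216 g62
th 0.039 t27.5 [0.5234 0.22   0.0835] F [-1.2 -0.1  9.6] Mz 0.16 w0.0217 g62
actual th 0.040149374976585515 [0.52251043 0.21993714 0.0828    ]
```

Run:
```python
from r import *
cs=snap(env,"5");print(env.get_state()["moment"])
o=overlay(cs,[],[(0,(165,205,80,60)),(1,(195,150,80,60))],400)
o2=overlay(load(2),[],[(0,(165,205,80,60)),(1,(195,150,80,60))],400)
cv2.imwrite("pics/v5.png",np.vstack([np.hstack(o),np.hstack(o2)]))
```

```text
[-0.12362321  0.217773    0.07790942]
```

View pics/v5.png

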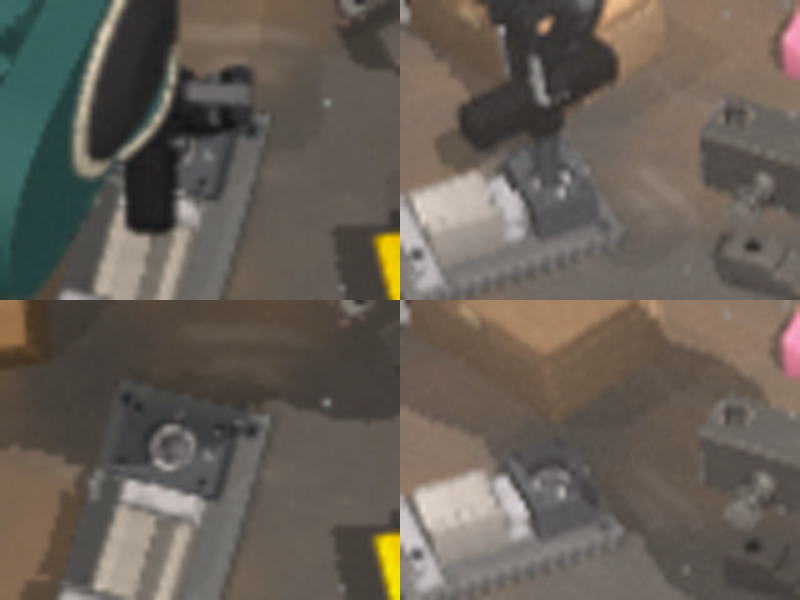

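Run:
```python
from r import *
P=np.array([.4822,.2293,2.909]); xs=np.arange(-26,10,1.)
for tag in(0,2,4,5):
    c=load(tag)[1]; g=cv2.cvtColor(c["pixels"],cv2.COLOR_RGB2GRAY).astype(np.float32)
    pr=np.mean([cv2.remap(g,proj(c,tf(P,np.c_[xs,0*xs+y,0*xs+26])).astype(np.float32)[None],None,1)[0] for y in np.arange(4,17,2)],0)
    print(tag,pr.astype(int).tolist())
```

```text
0 [89, 86, 80, 75, 76, 90, 113, 139, 159, 170, 175, 176, 175, 173, 172, 170, 168, 162, 153, 142, 132, 127, 126, 127, 126, 124, 121, 118, 116, 115, 114, 114, 114, 114, 114, 113]
2 [99, 96, 90, 84, 85, 101, 126, 155, 178, 191, 198, 200, 200, 198, 196, 193, 188, 180, 171, 163, 158, 158, 159, 161, 163, 165, 166, 167, 167, 167, 167, 167, 168, 168, 168, 168]
4 [95, 92, 86, 81, 82, 97, 122, 150, 172, 184, 190, 192, 192, 191, 189, 186, 181, 173, 165, 157, 152, 152, 153, 154, 156, 158, 159, 160, 160, 160, 160, 161, 161, 162, 162, 162]
5 [94, 91, 85, 80, 80, 90, 106, 125, 141, 154, 165, 174, 182, 187, 188, 189, 189, 188, 185, 179, 171, 164, 159, 156, 155, 156, 158, 159, 161, 162, 162, 162, 162, 161, 161, 161]
```

The jaw has moved about 3 mm, so the cam follows the key and contact is near. I keep turning until the moment rises.

```bash
python3 turn.py .039 -.36 .05 .6
```

```text
th -0.011 t27.8 [0.5232 0.2199 0.0835] F [-0.4 -0.7 10.8] Mz 0.04 w0.0218 g62
th -0.061 t28.1 [0.5232 0.2199 0.0835] F [-1.1 -0.1 10.1] Mz 0.07 w0.0214 g62
th -0.111 t28.3 [0.5231 0.2198 0.0835] F [-1.1  0.3 10.6] Mz 0.00 w0.0215 g62
th -0.161 t28.6 [0.523  0.2199 0.0835] F [-1.  -0.4 10.3] Mz 0.01 w0.0218 g62
th -0.211 t28.8 [0.5229 0.2199 0.0835] F [-0.6 -0.4 10. ] Mz 0.01 w0.0216 g62
th -0.261 t29.1 [0.5228 0.2198 0.0835] F [-0.3 -0.1 10.6] Mz 0.06 w0.0216 g62
th -0.311 t29.3 [0.5227 0.2198 0.0835] F [-0.9  0.2 10.2] Mz 0.02 w0.0217 g62
th -0.360 t29.6 [0.5227 0.2199 0.0835] F [-1.8 -0.5 10.4] Mz 0.00 w0.0211 g62
actual th -0.358958574155407 [0.52178898 0.21977962 0.0828    ]
```

```bash
cat > jaw.py <<'E'
from r import *
import sys
tag=sys.argv[1]; cs=snap(env,tag); s=st()
P=np.array([.4822,.2293,2.909]); xs=np.arange(-26,10,1.)
c=cs[1]; g=cv2.cvtColor(c["pixels"],cv2.COLOR_RGB2GRAY).astype(np.float32)
pr=np.mean([cv2.remap(g,proj(c,tf(P,np.c_[xs,0*xs+y,0*xs+26])).astype(np.float32)[None],None,1)[0] for y in np.arange(4,17,2)],0)
print(pr.astype(int).tolist())
R=s["ee_rot"];th=2*np.arctan2(R[2],R[1])
G=grads(cs[1:],1.);V=np.arange(-.6,.61,.04)
sc=[max(score([s["tool_pos"][0]+dx,s["tool_pos"][1]+dy,th+v,.0155],M["key"],cs[1:],G) for dx in(-.002,0,.002) for dy in(-.002,0,.002)) for v in V]
print("th",th,"handle-gripper yaw by scene",V[int(np.argmax(sc))],np.round(np.array(sc)/max(sc),2).tolist())
o=overlay(cs,[],[(0,(165,205,80,60)),(1,(195,140,80,60))],400);cv2.imwrite(f"pics/v{tag}.png",np.hstack(o))
E
python3 jaw.py 6
```

```text
t29.7 [0.5226 0.2199 0.0835] F [-0.3 -0.5 10.3] Mz 0.03 w0.0220 g62
[95, 92, 86, 80, 80, 90, 105, 124, 140, 154, 165, 174, 181, 186, 188, 189, 190, 188, 185, 180, 172, 165, 160, 156, 156, 157, 159, 161, 162, 162, 162, 162, 162, 161, 160, 159]
th -0.3585851408644381 handle-gripper yaw by scene 0.32000000000000084 [0.7900000214576721, 0.8299999833106995, 0.8799999952316284, 0.9200000166893005, 0.949999988079071, 0.9800000190734863, 0.9900000095367432, 1.0, 0.9800000190734863, 0.9399999976158142, 0.9200000166893005, 0.9300000071525574, 0.9300000071525574, 0.9200000166893005, 0.9100000262260437, 0.9100000262260437, 0.8999999761581421, 0.8899999856948853, 0.8799999952316284, 0.8799999952316284, 0.9300000071525574, 0.9700000286102295, 1.0, 1.0, 0.9900000095367432, 0.9599999785423279, 0.9399999976158142, 0.9100000262260437, 0.8999999761581421, 0.8899999856948853, 0.8899999856948853]
```

View pics/v6.png

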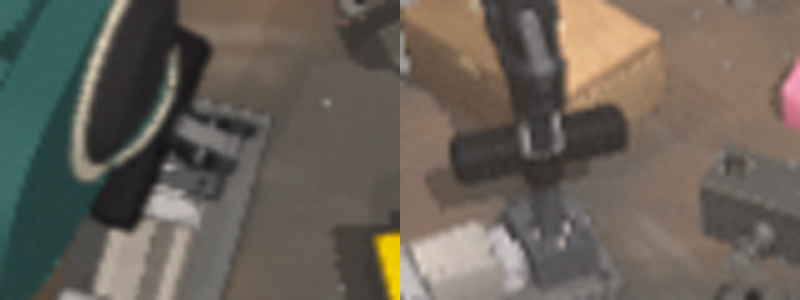

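Run:
```python
from r import *
# outer parts of the bar only (the fingers hide the middle); both views, bar edges + ends
S=[((sx*18,s*11,93),(sx*46,s*11,93)) for s in(1,-1) for sx in(1,-1)]
T=[((sx*18,s*12,z),(sx*46,s*12,z)) for s,z in((1,97),(-1,97),(1,84),(-1,84)) for sx in(1,-1)]
for tag,th,p in((4,1.639,(.5254,.2222)),(5,.04,(.5234,.22)),(6,-.359,(.5226,.2199))):
    cs=load(tag)
    for nm,cc in(("top",cs[:1]),("scene",cs[1:])):
        G=grads(cc,1.);best=[]
        for v in np.arange(-.5,.51,.05):
            best.append(max((score([p[0]+dx,p[1]+dy,th+v,.0158],T,cc,G),round(v,2),dx,dy) for dx in np.arange(-.006,.007,.002) for dy in np.arange(-.006,.007,.002)))
        b=max(best);print(tag,nm,"rel yaw",b[1:],[int(x[0]) for x in best])
```

```text
4 top rel yaw (np.float64(-0.0), np.float64(-0.002), np.float64(-0.006)) [595, 593, 626, 660, 686, 698, 707, 701, 727, 747, 760, 723, 690, 638, 571, 501, 494, 550, 596, 626, 647]
4 scene rel yaw (np.float64(0.5), np.float64(0.006), np.float64(-0.006)) [386, 381, 381, 386, 387, 395, 399, 391, 395, 402, 409, 416, 423, 419, 410, 424, 436, 445, 454, 462, 467]
5 top rel yaw (np.float64(0.1), np.float64(-0.006), np.float64(0.0)) [704, 676, 661, 695, 651, 683, 709, 726, 796, 849, 884, 940, 1004, 987, 939, 902, 871, 786, 749, 738, 703]
5 scene rel yaw (np.float64(-0.5), np.float64(-0.004), np.float64(-0.004)) [443, 437, 439, 429, 412, 389, 384, 387, 388, 387, 378, 371, 351, 327, 342, 347, 338, 318, 308, 303, 294]
6 top rel yaw (np.float64(-0.05), np.float64(-0.006), np.float64(-0.004)) [807, 821, 829, 821, 800, 767, 818, 869, 937, 985, 947, 853, 873, 892, 830, 885, 930, 908, 838, 760, 718]
6 scene rel yaw (np.float64(0.1), np.float64(0.006), np.float64(0.006)) [439, 459, 475, 482, 483, 475, 468, 471, 495, 501, 498, 516, 522, 514, 509, 522, 521, 513, 494, 483, 484]
```

Run:
```python
from r import *
th=-.36; c=np.array([.5226,.2199,.0838])
env.line_to(c,rate=.03); st("unload")
for d in((.002,0),(.004,0),(-.002,0),(0,0),(0,.002),(0,.004),(0,-.002)):
    env.line_to(c+[*d,0],rate=.03); st(str(d))
```

```text
unload t29.9 [0.5226 0.2199 0.0837] F [-1.2 -0.9  0.1] Mz 0.06 w0.0218 g60
(0.002, 0) t30.2 [0.5245 0.2198 0.0837] F [-2.5 -0.3  1.4] Mz -0.01 w0.0216 g61
(0.004, 0) t30.4 [0.5262 0.2196 0.0837] F [-6.3 -1.4  3.4] Mz 0.07 w0.0218 g61
(-0.002, 0) t30.8 [0.5207 0.2201 0.0838] F [ 1.6 -0.6 -2.4] Mz -0.05 w0.0217 g60
(0, 0) t31.0 [0.5227 0.2198 0.0837] F [-1.2 -0.1 -1.2] Mz -0.03 w0.0215 g60
(0, 0.002) t31.3 [0.5225 0.2214 0.0838] F [-1.6 -4.4 -0.4] Mz -0.04 w0.0216 g60
(0, 0.004) t31.5 [0.5224 0.2227 0.0837] F [-2.9 -8.5  0.6] Mz 0.01 w0.0213 g61
(0, -0.002) t31.9 [0.5227 0.2187 0.0838] F [ 0.2  3.6 -1.6] Mz -0.02 w0.0217 g60
```

```bash
echo "[0.5222,0.2197,0.0832]">p.json; sed -i 's/\*1e-4,/*0,/' turn.py; python3 turn.py -.36 -.66 .05 .5
```

```text
th -0.410 t32.1 [0.5226 0.2198 0.0836] F [-2.2 -0.9  5.1] Mz -0.02 w0.0215 g61
th -0.460 t32.4 [0.5226 0.2198 0.0836] F [-0.2 -0.1  5.2] Mz -0.01 w0.0215 g61
th -0.510 t32.6 [0.5226 0.2198 0.0836] F [-0.9  0.7  5.9] Mz -0.01 w0.0215 g61
th -0.560 t32.9 [0.5226 0.2198 0.0836] F [-0.5  0.7  6.3] Mz 0.01 w0.0219 g61
th -0.610 t33.1 [0.5225 0.2198 0.0836] F [-0.9 -0.5  6.1] Mz 0.02 w0.0211 g61
th -0.660 t33.4 [0.5225 0.2198 0.0836] F [-1.6 -0.2  6.7] Mz 0.02 w0.0219 g61
actual th -0.6597194727116483 [0.5222 0.2197 0.0832]
```

```bash
cat > chk.py <<'E'
from r import *
import sys
tag=sys.argv[1]; cs=snap(env,tag); s=st()
P=np.array([.4822,.2293,2.909]); xs=np.arange(-24,2,1.)
def prof(c):
    g=cv2.cvtColor(c["pixels"],cv2.COLOR_RGB2GRAY).astype(np.float32)
    return np.mean([cv2.remap(g,proj(c,tf(P,np.c_[xs,0*xs+y,0*xs+26])).astype(np.float32)[None],None,1)[0] for y in np.arange(4,17,2)],0)
print(prof(cs[1]).astype(int).tolist())
# black pixels near handle in top view: orientation of handle, dark and in the ring 25..50 mm from the axis
for t in (4,5,6,tag):
    c=load(t)[0]; v=c["pixels"].max(2).astype(np.float32); o=[]
    for a in np.arange(-3.14,3.14,.05):
        r=np.array([28,34,40,46])
        X=np.c_[.5226+1e-3*r*np.cos(a),.2199+1e-3*r*np.sin(a),0*r+.108]
        o.append(cv2.remap(v,proj(c,X).astype(np.float32)[None],None,1)[0].mean())
    o=np.array(o); A=np.arange(-3.14,3.14,.05); d=A[o<50]; print(t,"dark dirs",d.round(2).tolist())
E
python3 chk.py 7
```

```text
t33.5 [0.5225 0.2198 0.0836] F [-2.  -0.1  5.2] Mz 0.09 w0.0217 g61
[85, 80, 80, 90, 107, 126, 142, 155, 165, 175, 182, 187, 189, 189, 189, 188, 185, 179, 172, 164, 159, 156, 156, 158, 160, 161]
4 dark dirs [-3.14, -1.84, -1.79, -1.74, -1.69, -1.64, -1.59, -1.54, -1.49, -1.44, -1.39, -1.34, -1.29, -1.24, -1.19, -0.14, -0.09, -0.04, 0.01, 0.06, 0.11, 0.16, 0.21, 0.26, 0.31, 3.01, 3.06, 3.11]
5 dark dirs [-3.14, -3.09, -3.04, -2.99, -2.94, -2.89, -2.84, -2.79, -1.64, -1.59, -1.54, -1.49, -1.44, -1.39, -0.24, -0.19, -0.14, -0.09, -0.04, 0.01, 0.06, 0.11, 0.16, 0.21, 0.26, 3.01, 3.06, 3.11]
6 dark dirs [-3.14, -0.74, -0.69, -0.64, -0.59, -0.24, -0.19, -0.14, -0.09, -0.04, 0.01, 0.06, 0.11, 0.16, 0.21, 0.26, 2.61, 2.66, 2.71, 2.76, 2.81, 2.86, 2.91, 2.96, 3.01, 3.06, 3.11]
7 dark dirs [-1.04, -0.99, -0.94, -0.89, -0.84, -0.79, -0.74, -0.69, -0.64, -0.59, -0.24, -0.19, -0.14, -0.09, -0.04, 0.01, 0.06, 0.11, 0.16, 0.21, 0.26, 2.61, 2.66, 2.71, 2.76, 2.81, 2.86]
```

Run:
```python
from r import *
o=[]
for t in(4,5,7): o+=overlay(load(t),[],[(1,(200,150,56,42))],400)
o+=overlay(load(7),[],[(0,(178,208,56,42))],400)
cv2.imwrite("pics/v7.png",np.vstack([np.hstack(o[:2]),np.hstack(o[2:])]))
```

```text
(no output)
```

View pics/v7.png

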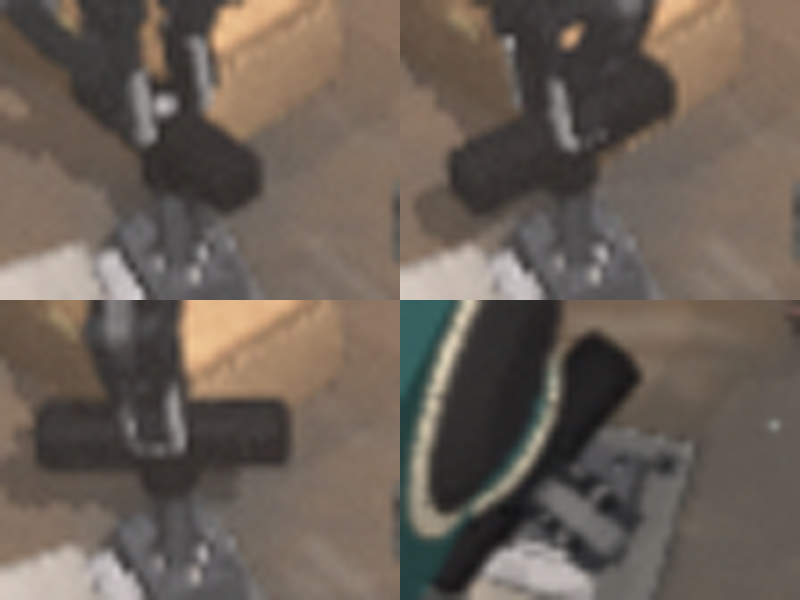

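The handle still follows the gripper: in the scene crop the bar is horizontal at (163,433). The jaw has stopped at block contact, though. I check from both views how high the handle stands, to see whether the key is really home.

Run:
```python
from r import *
cs=load(7)
print(tri(cs,[(196.2,232.5),(222.8,168.6)]).round(4))
for z in(.1,.106,.112): print(z,[proj(c,np.array([[.5226,.2199,z]])).round(1).tolist() for c in cs])
s=env.get_state();print(s["ee_rot"],s["moment"])
```

```text
[0.5173 0.2123 0.1052]
0.1 [[[194.0, 229.8]], [[222.3, 168.1]]]
0.106 [[[193.6, 229.5]], [[222.1, 166.5]]]
0.112 [[[193.1, 229.2]], [[221.9, 164.9]]]
[-1.73704426e-04  9.46157439e-01 -3.23706670e-01  2.50043429e-04] [0.04214847 0.4472207  0.08514289]
```

```bash
cat > turn2.py <<'E'
from r import *
import sys
th0,th1,step,stop=map(float,sys.argv[1:5]); P=np.array([.5222,.2197,.0832])
F=np.array([.4822,.2293,2.909]); xs=np.arange(-24,2,.25)
def prof(c):
    g=cv2.cvtColor(c["pixels"],cv2.COLOR_RGB2GRAY).astype(np.float32)
    return np.mean([cv2.remap(g,proj(c,tf(F,np.c_[xs,0*xs+y,0*xs+26])).astype(np.float32)[None],None,1)[0] for y in np.arange(4,17,2)],0)
def front(c):  # jaw front edge = steepest fall
    d=np.gradient(cv2.GaussianBlur(prof(c)[None],(0,0),2)[0]);k=(xs>-12)&(xs<1);i=np.argmin(np.where(k,d,9));
    w=np.where(k&(d<0),-d,0)**2;w[np.abs(xs-xs[i])>2]=0;return (w*xs).sum()/w.sum()
if __name__=="__main__":
    print("front ref",[round(front(load(t)[1]),2) for t in(2,4,5,6,7)])
    th=th0
    while abs(th-th1)>1e-6:
        th=th-step if abs(th-th1)>abs(step) else th1
        env.goto(P,q(th)); m=[]
        for _ in range(3): m.append(env.get_state()["moment"][2]);env.dwell(.02)
        s=env.get_state();c=env.camera("scene")
        print("th %.3f t%.1f Mz %.3f F %s w%.4f jaw %.2f"%(th,s["time"],np.mean(m),np.round(s["force"],1),s["width"],front(c)),flush=True)
        if np.mean(m)>stop: print("stop");break
E
python3 turn2.py -.66 -.94 .04 .5
```

```text
front ref [np.float64(-8.52), np.float64(-8.39), np.float64(-6.2), np.float64(-5.99), np.float64(-5.99)]
th -0.700 t33.8 Mz 0.032 F [-1.9  0.5  7.1] w0.0217 jaw -6.15
th -0.740 t34.1 Mz 0.043 F [-1.4  0.1  5.7] w0.0214 jaw -6.14
th -0.780 t34.5 Mz 0.077 F [-1.9 -0.7  6.9] w0.0217 jaw -5.96
th -0.820 t34.8 Mz 0.090 F [-2.3  0.6  7.6] w0.0220 jaw -5.96
th -0.860 t35.2 Mz 0.117 F [-3.   0.2  7.2] w0.0215 jaw -5.90
th -0.900 t35.5 Mz 0.117 F [-2.7 -0.5  7.6] w0.0214 jaw -6.00
th -0.940 t35.9 Mz 0.133 F [-2.9  0.9  6.9] w0.0216 jaw -5.98
```

```bash
python3 turn2.py -.94 -1.0 .02 .5; python3 chk.py 8
```

```text
front ref [np.float64(-8.52), np.float64(-8.39), np.float64(-6.2), np.float64(-5.99), np.float64(-5.99)]
th -0.960 t36.2 Mz 0.185 F [-3.7  0.2  7.9] w0.0214 jaw -5.97
th -0.980 t36.6 Mz 0.184 F [-2.9 -0.   6.8] w0.0216 jaw -5.97
th -1.000 t36.9 Mz 0.172 F [-3.1 -0.   7.5] w0.0218 jaw -6.18
 t37.1 [0.5223 0.2198 0.0836] F [-3.2  0.6  6.2] Mz 0.16 w0.0219 g61
[87, 81, 81, 91, 106, 125, 141, 154, 165, 174, 181, 186, 188, 189, 189, 187, 184, 178, 171, 165, 160, 157, 156, 157, 158, 160]
4 dark dirs [-3.14, -1.84, -1.79, -1.74, -1.69, -1.64, -1.59, -1.54, -1.49, -1.44, -1.39, -1.34, -1.29, -1.24, -1.19, -0.14, -0.09, -0.04, 0.01, 0.06, 0.11, 0.16, 0.21, 0.26, 0.31, 3.01, 3.06, 3.11]
5 dark dirs [-3.14, -3.09, -3.04, -2.99, -2.94, -2.89, -2.84, -2.79, -1.64, -1.59, -1.54, -1.49, -1.44, -1.39, -0.24, -0.19, -0.14, -0.09, -0.04, 0.01, 0.06, 0.11, 0.16, 0.21, 0.26, 3.01, 3.06, 3.11]
6 dark dirs [-3.14, -0.74, -0.69, -0.64, -0.59, -0.24, -0.19, -0.14, -0.09, -0.04, 0.01, 0.06, 0.11, 0.16, 0.21, 0.26, 2.61, 2.66, 2.71, 2.76, 2.81, 2.86, 2.91, 2.96, 3.01, 3.06, 3.11]
8 dark dirs [-2.44, -2.39, -1.39, -1.34, -1.29, -1.24, -1.19, -1.14, -1.09, -1.04, -0.99, -0.94, -0.89, -0.84, -0.24, -0.19, -0.14, -0.09, -0.04, 0.01, 0.06, 0.11, 0.16, 0.21, 0.26]
```

```bash
python3 turn2.py -1.0 -.52 -.08 .5
```

```text
front ref [np.float64(-8.52), np.float64(-8.39), np.float64(-6.2), np.float64(-5.99), np.float64(-5.99)]
th -0.920 t37.4 Mz 0.017 F [-2.8 -0.8  7. ] w0.0218 jaw -5.95
th -0.840 t37.7 Mz -0.042 F [-3.5  0.4  6.9] w0.0220 jaw -5.98
th -0.760 t38.1 Mz -0.012 F [-2.9  0.1  7.2] w0.0214 jaw -6.15
th -0.680 t38.4 Mz -0.033 F [-2.1 -0.6  7.4] w0.0217 jaw -6.27
th -0.600 t38.8 Mz -0.054 F [-1.  -0.1  6.2] w0.0216 jaw -6.46
th -0.520 t39.1 Mz -0.085 F [-1.  -0.1  7.1] w0.0219 jaw -6.51
```

```bash
cat > cmp.py <<'E'
from turn2 import *
F2=np.array([.4822,.2293,2.909])
def shift(a,b,lo,hi):  # shift of jaw profile b against a in mm along fixture x over window
    pa,pb=prof(a),prof(b);best=[]
    for d in np.arange(-3,3.01,.05):
        x=xs[(xs>lo)&(xs<hi)];A=np.interp(x-d,xs,pa);B=np.interp(x,xs,pb);A=A-A.mean();B=B-B.mean()
        best.append((-(A@B)/np.sqrt(A@A*(B@B)),round(d,2)))
    return min(best)[1]
E
python3 - <<'E'
from cmp import *
env.goto([.5222,.2197,.0832],q(-.66)); s=st(); cs=snap(env,"9")
L={t:load(t)[1] for t in(2,4,5,6,7,8,9)}
for a,b in((2,4),(4,5),(5,6),(6,7),(7,8),(7,9)): print(a,b,"front",shift(L[a],L[b],-12,1),"rear",shift(L[a],L[b],-22,-12))
print(prof(L[7])[::4].astype(int).tolist());print(prof(L[9])[::4].astype(int).tolist())
E
```

```text
Traceback (most recent call last):
  File "cmp.py", line 1, in <module>
    from turn2 import *
  File "turn2.py", line 3, in <module>
    th0,th1,step,stop=map(float,sys.argv[1:5]); P=np.array([.5222,.2197,.0832])
    ^^^^^^^^^^^^^^^^^
ValueError: not enough values to unpack (expected 4, got 0)
```

```bash
sed -i 's/^th0,th1,step,stop=map(float,sys.argv\[1:5\]);/th0,th1,step,stop=map(float,(sys.argv[1:5]+[0]*4)[:4]);/' turn2.py
python3 - <<'E'
from cmp import *
env.goto([.5222,.2197,.0832],q(-.66)); s=st(); cs=snap(env,"9")
L={t:load(t)[1] for t in(2,4,5,6,7,8,9)}
for a,b in((2,4),(4,5),(5,6),(6,7),(7,8),(7,9)): print(a,b,"front",shift(L[a],L[b],-12,1),"rear",shift(L[a],L[b],-22,-12))
print(prof(L[7])[::4].astype(int).tolist());print(prof(L[9])[::4].astype(int).tolist())
E
```

```text
t39.4 [0.5225 0.2197 0.0836] F [-1.5  0.8  9.2] Mz -0.05 w0.0218 g61
2 4 front 0.05 rear -0.1
4 5 front 2.75 rear 1.2
5 6 front 0.05 rear -0.0
6 7 front -0.1 rear -0.1
7 8 front 0.05 rear 0.05
7 9 front -0.3 rear -0.8
[85, 80, 80, 90, 107, 126, 142, 155, 165, 175, 182, 187, 189, 189, 189, 188, 185, 179, 172, 164, 159, 156, 156, 158, 160, 161]
[86, 81, 81, 91, 108, 129, 151, 170, 184, 191, 193, 193, 192, 191, 190, 188, 184, 178, 169, 163, 158, 156, 156, 157, 158, 160]
```

Run:
```python
from r import *
T=[((sx*18,s*12,97),(sx*48,s*12,97)) for s in(1,-1) for sx in(1,-1)]+[((s*52,-8,97),(s*52,8,97)) for s in(1,-1)]
for tag,th,p in((4,1.639,(.5254,.2222)),(5,.04,(.5234,.22)),(6,-.359,(.5226,.2199)),(7,-.66,(.5225,.2198)),(8,-1.,(.5223,.2198)),(9,-.66,(.5225,.2197))):
    cs=load(tag); G=grads(cs,1.)
    b=[]
    for v in np.arange(-.2,.55,.025):
        b.append(max((score([p[0]+dx-.003,p[1]+dy-.003,th+v,.0158],T,cs,G),round(v,3),dx,dy) for dx in np.arange(-.004,.005,.002) for dy in np.arange(-.004,.005,.002)))
    print(tag,"rel",max(b)[1:],[int(x[0]) for x in b[::2]])
```

```text
4 rel (np.float64(0.075), np.float64(-0.002), np.float64(-0.004)) [696, 707, 717, 726, 736, 740, 730, 710, 669, 620, 581, 550, 576, 597, 624]
5 rel (np.float64(0.1), np.float64(0.0), np.float64(0.002)) [756, 783, 823, 851, 891, 928, 962, 933, 904, 849, 787, 766, 713, 644, 666]
6 rel (np.float64(-0.025), np.float64(0.0), np.float64(-0.004)) [861, 949, 1056, 1115, 1104, 1025, 949, 948, 919, 854, 850, 859, 818, 781, 766]
7 rel (np.float64(0.025), np.float64(-0.002), np.float64(-0.002)) [894, 898, 916, 1006, 1080, 1073, 999, 916, 858, 813, 808, 815, 813, 784, 731]
8 rel (np.float64(0.05), np.float64(0.0), np.float64(-0.004)) [794, 815, 881, 878, 866, 895, 888, 876, 865, 827, 786, 750, 775, 764, 773]
9 rel (np.float64(0.025), np.float64(-0.002), np.float64(-0.002)) [874, 886, 919, 994, 1056, 1050, 982, 911, 855, 817, 790, 796, 792, 771, 728]
```

Run:
```python
from r import *
s=env.get_state();print(np.round(s["joint_positions"],2))
for th in(-.9,-1.1,-1.2,-1.3,-1.4,-1.5,-1.6):
    j=env.solve_ik([.5222,.2197,.0832],q(th));print(th,None if j is None else np.round(j,2))
```

```text
[-1.26  0.82  1.17  1.89 -0.88  1.06 -1.95]
-0.9 [-1.27  0.84  1.2   1.89 -0.91  1.08 -2.17]
-1.1 [-1.28  0.87  1.22  1.89 -0.93  1.1  -2.35]
-1.2 [-1.29  0.88  1.23  1.89 -0.94  1.11 -2.44]
-1.3 [-1.29  0.89  1.25  1.89 -0.96  1.12 -2.53]
-1.4 [-1.22  0.75  1.08  1.89 -0.8   1.01 -2.75]
-1.5 [ 0.33  0.75 -1.09  1.84  0.77  1.05  2.15]
-1.6 [ 0.33  0.75 -1.09  1.84  0.77  1.05  2.05]
```

Reversing while the hex was wedged eased the jaw back slightly. I'll lift the key within the well, re-index it by 60°, push it home again and re-tighten. This time I pull it out without reversing under load.

```bash
cat > re.py <<'E'
from r import *
P=np.array([.5222,.2197])
for z in(.087,.100): env.line_to([*P,z],rate=.06); st("lift")
env.line_to([*P,.102],rate=.06); p=np.array([.5226,.2202]); env.goto([*p,.102],q(.74)); s=st("rot")
p=np.array([.5226,.2202]);f0=s["force"][2]
for z in(.098,.0955): env.line_to([*p,z],rate=.06)
s=st("mouth")
for i in range(16):
    z=max(s["tool_pos"][2]-(.0012 if s["force"][2]>3 else .003),.0830)
    env.line_to([*p,z],rate=.06); s=st("%d"%i)
    if s["tool_pos"][2]<.0840: break
    if s["force"][2]>5: p=p+(s["tool_pos"][:2]-p)*1.2
    if s["force"][2]>35: break
print(p)
E
python3 re.py
```

```text
Traceback (most recent call last):
  File "re.py", line 1, in <module>
    from r import *
  File "r.py", line 1, in <module>
    import numpy as np
  File "re.py", line 2, in <module>
    P=np.array([.5222,.2197])
NameError: name 'np' is not defined
```

```bash
mv re.py reins.py; mv cmp.py jcmp.py; rm -rf __pycache__; python3 reins.py
```

```text
lift t39.8 [0.5219 0.2198 0.0867] F [-0.7  1.1 -8.5] Mz -0.02 w0.0214 g62
lift t40.1 [0.5227 0.2198 0.1008] F [-0.7 -0.  -3.6] Mz 0.00 w0.0219 g62
rot t41.5 [0.5225 0.22   0.1018] F [ 0.5 -0.3 -3.6] Mz 0.00 w0.0218 g62
mouth t42.0 [0.5225 0.2202 0.0953] F [-0.5 -0.  -3.3] Mz 0.01 w0.0220 g62
0 t42.3 [0.5227 0.2201 0.0922] F [ 0.8 -0.2 -3.9] Mz 0.03 w0.0218 g62
1 t42.5 [0.5226 0.2201 0.089 ] F [ 0.5 -0.4 -4.7] Mz 0.03 w0.0215 g62
2 t42.8 [0.5226 0.2201 0.0858] F [ 2.  -1.2 -6.2] Mz -0.06 w0.0217 g62
3 t43.0 [0.5233 0.2204 0.0836] F [ 0.7 -0.5  6.6] Mz 0.01 w0.0214 g63
[0.5226 0.2202]
```

```bash
sed -i 's/P=np.array(\[.5222,.2197,.0832\])/P=np.array([.5226,.2202,.0830])/; s/env.dwell(.02)/env.dwell(.01)/' turn2.py; python3 turn2.py .74 .20 .09 .5 | grep -v ref
```

```text
th 0.650 t43.3 Mz 0.056 F [ 0.6 -1.6  7.4] w0.0215 jaw -6.29
th 0.560 t43.6 Mz 0.042 F [ 0.5 -1.1  8.1] w0.0214 jaw -6.46
th 0.470 t43.9 Mz 0.066 F [ 0.7 -1.3  8.2] w0.0217 jaw -6.23
th 0.380 t44.3 Mz 0.061 F [-0.2 -0.8  8.7] w0.0215 jaw -6.21
th 0.290 t44.6 Mz 0.077 F [-0.3 -0.9  9.5] w0.0214 jaw -5.97
th 0.200 t44.9 Mz 0.075 F [ 1.  -1.9  9.4] w0.0218 jaw -5.94
```

```bash
python3 turn2.py .20 -.04 .06 .5 | grep -v ref
python3 - <<'E'
from jcmp import *
c=snap(env,"10")[1]; L=load
for a in(5,7,9): print(a,"front",shift(L(a)[1],c,-12,1),"rear",shift(L(a)[1],c,-22,-12))
E
```

```text
th 0.140 t45.2 Mz 0.122 F [ 0.5 -1.3  9.6] w0.0219 jaw -5.96
th 0.080 t45.6 Mz 0.123 F [-0.8 -1.9  9.3] w0.0218 jaw -6.21
th 0.020 t45.9 Mz 0.098 F [-0.8 -1.5 10.4] w0.0219 jaw -6.15
th -0.040 t46.2 Mz 0.091 F [-0.5 -1.6  8.6] w0.0219 jaw -6.01
5 front 0.05 rear 0.05
7 front 0.1 rear 0.15
9 front 0.35 rear 0.45
```

```bash
python3 turn2.py -.04 -.50 .12 .5 | grep -v ref
python3 - <<'E'
from jcmp import *
c=snap(env,"11")[1]; L=load
for a in(7,9,10): print(a,"front",shift(L(a)[1],c,-12,1),"rear",shift(L(a)[1],c,-22,-12))
E
```

```text
th -0.160 t46.6 Mz 0.006 F [-1.2 -1.6 10.3] w0.0222 jaw -5.91
th -0.280 t47.0 Mz 0.021 F [-1.5 -1.5 11. ] w0.0217 jaw -6.17
th -0.400 t47.3 Mz -0.002 F [-1.5 -0.9  9.9] w0.0220 jaw -5.78
th -0.500 t47.6 Mz -0.048 F [-1.6 -0.9  9.5] w0.0216 jaw -5.73
7 front 0.25 rear -0.1
9 front 0.55 rear 0.35
10 front 0.15 rear -0.2
```

```bash
cat > ret.py <<'E'
from r import *
P=np.array([.5226,.2202]); g=np.load("keygrasp.npy"); print(g)
env.line_to([*P,.100],rate=.08); st("out"); env.line_to([*P,.22],rate=.2)
env.goto([g[0],g[1],.215],q(-.198)); st("over")
snap(env,"12")
env.line_to([g[0],g[1],.140],rate=.15); s=st("near"); f0=s["force"].copy()
p=g[:2].copy()
for z in list(np.arange(.132,.08,-.008))+[.079,.0775,.0762,.0752]:
    env.line_to([*p,z],rate=.08); s=st("z%.4f"%z)
    f=s["force"]-f0
    if f[2]>10: break
E
python3 ret.py
```

```text
[ 0.4954774  -0.22684891  0.0757232 ]
out t48.1 [0.5227 0.2205 0.1004] F [-0.3 -0.4 -3.9] Mz 0.01 w0.0217 g62
over t50.5 [ 0.496  -0.2257  0.2147] F [ 1.1  0.  -4.9] Mz 0.02 w0.0215 g62
near t51.3 [ 0.4958 -0.2271  0.1406] F [ 0.7  0.6 -3.8] Mz -0.01 w0.0215 g62
z0.1320 t51.5 [ 0.4955 -0.2268  0.1321] F [ 0.4  0.1 -5.1] Mz 0.02 w0.0215 g62
z0.1240 t51.8 [ 0.4952 -0.2267  0.1236] F [-0.  -0.3 -4. ] Mz -0.04 w0.0213 g62
z0.1160 t52.0 [ 0.4952 -0.2268  0.1155] F [-0.9 -0.1 -4.2] Mz -0.02 w0.0219 g62
z0.1080 t52.3 [ 0.4952 -0.2268  0.1075] F [-0.2 -0.5 -4.5] Mz 0.00 w0.0215 g62
z0.1000 t52.5 [ 0.4952 -0.2268  0.0995] F [-0.5  0.7 -3.5] Mz -0.00 w0.0215 g62
z0.0920 t52.8 [ 0.4952 -0.2268  0.0915] F [ 0.1 -0.8 -3.5] Mz -0.03 w0.0215 g62
z0.0840 t53.0 [ 0.4952 -0.2267  0.0835] F [ 0.1  0.4 -4.4] Mz -0.00 w0.0217 g62
z0.0790 t53.3 [ 0.4954 -0.2268  0.0787] F [ 0.3  0.7 -4. ] Mz 0.00 w0.0217 g62
z0.0775 t53.5 [ 0.4955 -0.2269  0.0775] F [-0.1  0.7 -3.3] Mz 0.05 w0.0213 g62
z0.0762 t53.8 [ 0.4955 -0.2269  0.0762] F [ 0.2 -0.1 -4. ] Mz 0.04 w0.0215 g62
z0.0752 t54.0 [ 0.4958 -0.2269  0.0757] F [-2.   1.9  7.9] Mz -0.00 w0.0213 g64
```

Run:
```python
from jcmp import *
a,b=load(2),load(12)
print("scene front",shift(a[1],b[1],-12,1),"rear",shift(a[1],b[1],-22,-12),"top front",shift(a[0],b[0],-12,1))
P=np.array([.4822,.2293,2.909]);V=np.arange(-4,4.1,.25)
for n,i in(("top",0),("scene",1)):
  for t,im in((2,a),(12,b)):
    g=grads([im[i]],.8);r=[]
    for f in(lambda v:[((2,20+v,40),(38,20+v,40))],lambda v:[((2,-20+v,40),(38,-20+v,40))]):
        r.append(V[int(np.argmax([score(P,f(v),[im[i]],g) for v in V]))])
    print(n,t,"block sides",r)
    Y=np.arange(-.06,.061,.01)
    rr=max((score([*(P[:2]+tf([0,0,P[2]],[(21,dy,0)])[0,:2]),P[2]+dyaw],[((-20,s*20,40),(20,s*20,40)) for s in(1,-1)],[im[i]],g),round(dyaw,2),dy) for dyaw in Y for dy in V)
    print("   dyaw,dy",rr[1:])
```

```text
scene front 2.9 rear 1.15 top front 3.0
top 2 block sides [np.float64(3.25), np.float64(2.25)]
   dyaw,dy (np.float64(-0.03), np.float64(2.75))
top 12 block sides [np.float64(3.5), np.float64(2.5)]
   dyaw,dy (np.float64(0.0), np.float64(3.0))
scene 2 block sides [np.float64(2.5), np.float64(1.5)]
   dyaw,dy (np.float64(-0.06), np.float64(1.75))
scene 12 block sides [np.float64(2.5), np.float64(2.0)]
   dyaw,dy (np.float64(-0.06), np.float64(2.0))
```

Run:
```python
from r import *
g=np.load("keygrasp.npy")
env.command_gripper(.044); st("open")
env.line_to([g[0],g[1],.17],rate=.15); s=st("clear")
cs=snap(env,"13")
p,_=fit("key",KEY,cs[1:],z=True,rng=.003); print("key scene",p.round(4)); p,_=fit("key",KEY,load(0)[1:],z=True,rng=.003); print("before",p.round(4))
```

```text
open t54.4 [ 0.4956 -0.2269  0.0752] F [-0.5  1.   0.1] Mz 0.06 w0.0441 g0
clear t55.1 [ 0.4952 -0.2265  0.1693] F [0.2 0.1 0.8] Mz -0.04 w0.0441 g0
key scene [ 0.3805 -0.3468 -0.206   0.2338]
before [ 0.364  -0.3409 -0.2014  0.2297]
```

Run:
```python
from r import *
g=np.load("keygrasp.npy")
env.line_to([g[0],g[1],.23],rate=.2); c=env.camera("scene"); a=load(0)[1]["pixels"].astype(int)
d=np.abs(c["pixels"].astype(int)-a).max(2)
print("changed px: key_12/10/14 low part",[(d[y:y+h,x:x+w]>40).sum() for x,y,w,h in((285,245,38,20),(325,280,35,25),(300,262,40,25))])
st(); print(env.job_done())
```

```text
changed px: key_12/10/14 low part [np.int64(0), np.int64(0), np.int64(1)]
 t55.8 [ 0.4952 -0.2266  0.2293] F [ 0.5 -0.3  0.2] Mz 0.00 w0.0441 g0
the job is handed in; nothing more can be done
None
```

I handed the job in at 55.8 s: the V-block is clamped square against the rail, about 1 mm off its midline, and key_14 is back in its hole at its original height with the other keys unmoved; however, the key skipped in the socket at only about 0.18 N m, I once eased the jaw back and had to re-insert the key and re-tighten, and I could not confirm that the cam reached the firm 1.35 rad.

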